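Level the top display riser and keep the spirit level pressed down

ROBOT

A 7-joint arm with a two-finger parallel gripper is mounted at the origin on the work surface. World frame = base frame: x ahead of the robot, y to its left, z up, the work surface at z = 0. Lengths are in m, angles in rad, forces in N, time in s.
With the tool pointing down it reaches from about 0.35 to 0.9 m from the base axis. Payload 19.9 kg.
Tool frame: the origin (TCP) lies at the very end of the fingers, on their centre line; the grasp point (between the pads) lies 19 mm behind it; z points along the fingers, y is the line along which they close (so a half turn about z gives the same grasp; the last joint's range is limited). The gripper opens to 94 mm and grips with 3 to 60 N. Pads are 16 mm wide; open, the fingers measure 119 mm over their backs; the gripper's body (75 mm by 177 mm) begins 78 mm behind the grasp point.
Start: joints at [-1.147, 0.417, -0.01, 1.614, 0.005, 1.111, -0.053], TCP at [0.28, 0.559, 0.205] pointing down, gripper open.
Joint ranges: [-2.81, 2.81], [-0.39, 2.02], [-1.27, 1.25], [0.06, 2.57], [-1.19, 4.33], [0.19, 2], [-2.82, 2.82]. Speed limits (rad/s): [1.89, 1.89, 2.39, 2.39, 3.01, 3.01, 3.01].

INTERFACE

Orientations are given as a rotation vector (axis times angle).
In Python, from rig import status, optics, ctrl gives the robot as it stands.
- The arm moves only by the tool arm_command, never from a script. Its arguments are lists of equal length, an entry for each row: "dp": the shift along the tool's x, y, z as a fraction of full scale, a list of three; "angular": the turn, a rotation vector about the tool's x, y, z as a fraction of full scale, a list of three; "claw": the closure, from -1 (fully open) to 1 (shut). A call has 1 to 20 rows; each row shifts and turns the commanded pose from where the row before left it, along the tool's axes as they then stand; what a row does not reach is not made up. Full scale, the value 1, is 0.2 m for a shift and pi/4 rad for a turn. A row lasts 1/8 s, in which the tool goes at most 62.5 mm and 10.7 degrees, less where a joint would pass 70% of its speed; a pose out of reach is approached as far as the arm can. A call with a number of a shift or a turn outside -1 to 1 is refused whole. A call with a gripper value outside its range is refused whole. The fingers move at their own pace and stop on an object; the grip force is fixed at half the most. Time passes only in rows, so rows that do not move let the fingers close. It gives the time, the measured TCP pose, the force, the opening and the grip force at its end, in the units of the state.
- status.state(): the state, without advancing time (a new reading comes with each control period).
- optics.snapshot(name): name is "scene" or "top" or "wrist"; returns a dict with "img" (480x640x3 uint8, red, green, blue), "K" (3x3 intrinsics, pixels), "D" ([k1, k2, p1, p2, k3] as OpenCV has them; the pictures are not rectified), "R" (3x3) and "t" (3): a world point X has camera coordinates R X + t. Camera axes: x right, y down, z forward; pixel columns grow to the right and rows downward; lengths in m; the calibration is good to about 2 mm. A picture is of the moment at which its call begins. There is no depth.
- ctrl.finish_job(): hands the job in; it is judged then, once.
The state is a dict: "clock": time; "q": joint angles; "joint_vel": joint speeds; "joint_efforts": joint torques, N m; "position": TCP position; "orientation": TCP orientation; "force": force on the tool from outside, world axes, zero at the start; "torque": the same for the moment, N m; "finger_gap": opening from 0.0 (shut) to 1.0 (fully open); "grip_force": force on a finger pad.
Only numpy, scipy, OpenCV 4.12 (cv2) and the standard library are available. Lean on these libraries where they do the work, as an engineer would, in place of code of your own. Each camera call takes 0.05 s, during which the arm holds its last target. There are 200 camera calls.

TASK

Set the yellow spirit level upright and lengthwise on the bare front strip of the top riser and let go of it, then turn the red knob of the levelling foot until the bubble rests between the two black lines. After that push the level straight down onto the riser with a steady push of about 10 newtons, and keep pushing: the program finishes while still pressing, with the bubble still between the lines. Leave the tins and the jar standing where they are.

Things in the scene. Friction and masses are not known exactly. Their poses are not given: they have to be found in the camera images.
- level_center (a point): Pocket spirit level, a yellow bar 160 mm long (its x axis), 30 mm wide (y), 36 mm high (z), 220 g, lying upright on the shelf at the start. The point is at its middle, 18 mm above its underside. On top a green window 76 mm long, along x, shows a white bubble and two black lines across; a rubber pad lies on top at each end, 62 mm from the middle, 33 mm up.
- bubble (a joint): Place of the white bubble along the level's own x axis, in m: 0 midway between the black lines, positive towards the level's +x end, stops at 0.028 either way. The bubble is 20 mm long, the lines 32 mm apart, so it is between them within 0.006. It drifts to the higher end, about 12 mm for each 0.01 rad of slope, and settles in 1 to 2 s.
- strip (a point): Point on the surface of the top riser (clear plastic bench, 310 x 180 mm, about 130 mm above the shelf), mid-way along the bare front strip where the level goes, 40 mm from the front edge; z up, y to the riser's left along its length (the level's long axis goes along y, either way round), x to its back. Two tins stand on the rear half, at least 60 mm behind this point.
- knob_grip (a point): On the axis of the levelling foot's red wing knob, at the right end of the top riser, 138 mm right of the strip point. The wing is a bar 44 mm long (x), 12 mm thick (y), from 22 mm below to 12 mm above the point; the riser's surface is 28 mm below. Turning clockwise seen from above raises the right end, 0.025 rad of slope (30 mm of bubble) per rad; needs 0.6 to 1.3 rad, stays put, 0.2 N m.
- lower: Clear lower riser, fixed to the shelf: 340 mm long (y), 260 mm deep (x), 60 mm high, origin mid-way under it. The top riser stands on its rear part, leaving a 70 mm step in front; it pivots at its left end and its right end, on the levelling foot, starts too low by 0.016 to 0.032 rad. A spring clip on the top riser's front edge, 110 mm left of the strip point, reaches 10 mm above its surface.
- tin1: Closed round tin in brushed aluminium, 59 mm across, 35 mm high, on the rear half of the top riser; origin at the middle of its underside. To be left alone.
- tin2: A second such tin on the rear half of the top riser. To be left alone.
- tin3: A third such tin, on the front step of the lower riser. To be left alone.
- jar: Short glass jar with a black screw cap, 54 mm across, 55 mm high, on the front step of the lower riser; origin at the middle of its underside. To be left alone.
Things that resemble listed ones, but are neither listed nor needed, are in the scene too. Of the things that look like the part that bears level_center, the smallest one is meant.

How it is judged:
By the outcome, as a careful person would: the job done as asked, in the order asked, and still so for the second after the job is handed in, while the arm keeps its last pose, push and grip.
It also fails if it takes over 61 s, if anything falls off the work surface, if the arm or the gripper's body presses on something with over 40 N, if the wrist force passes 120 N, or if a joint passes its speed limit or range.

## Working session

There is one attempt and no reset: what is moved stays moved. The work goes in short steps, Python scripts to look and compute and a tool call to move; the robot and the scene stay as the last step left them, time stands still between calls to the robot, and variables do not carry over. Pictures are saved under pics/ and viewed, at most 10 in all, crops included, and the job is handed in when it is done.

Besides the shell and the picture viewer there is one more tool, called after "Emit:" by a JSON object that holds its "api" and its "payload". arm_command: Moves the arm, as the interface text tells. Shift numbers are shares of 0.2 m and turn numbers shares of pi/4 rad, none past 1 either way. Its arguments: {"type":"object","properties":{"dp":{"type":"array","items":{"type":"array","items":{"type":"number"}}},"angular":{"type":"array","items":{"type":"array","items":{"type":"number"}}},"claw":{"type":"array","items":{"type":"number"}}},"required":["dp","angular","claw"]}

```bash
mkdir -p pics; ls
python3 - <<'E'
from rig import status,optics
import cv2,numpy as np
print(status.state())
for n in("scene","top"):
    s=optics.snapshot(n);cv2.imwrite(f"pics/{n}0.png",s["img"][...,::-1]);np.savez(f"{n}0.npz",**s)
    print(n,s["K"],s["D"],s["R"],s["t"])
E
```

```text
pics
{'clock': 0.0, 'q': array([-1.14746572,  0.41796631, -0.01031963,  1.61412245,  0.00472077,
        1.11070152, -0.05300971]), 'joint_vel': array([-4.06871440e-04,  1.38815645e-03, -9.10457886e-04, -1.41921495e-03,
       -1.32679967e-03, -1.71586424e-03,  4.41335808e-05]), 'joint_efforts': array([-4.67332575e-04, -8.51243663e+01,  6.38558194e-01, -4.25994372e+01,
       -4.88533464e-02,  1.84546178e-02,  1.16819665e-04]), 'position': array([0.28001885, 0.55836759, 0.20485174]), 'orientation': array([-7.23524143e-01, -3.05696540e+00,  1.82450889e-03]), 'force': array([0.11428355, 0.06416374, 0.42179614]), 'torque': array([ 0.01359461, -0.00397985,  0.04113735]), 'grip_force': 0.0, 'finger_gap': 0.9968525022786451}
scene [[560.00128412   0.         313.6264869 ]
 [  0.         560.00128412 228.5899334 ]
 [  0.           0.           1.        ]] [0.00970077 0.         0.         0.         0.        ] [[-0.79759847  0.60288965 -0.01899347]
 [ 0.45192241  0.57642677 -0.68080711]
 [-0.39950321 -0.55159428 -0.73221645]] [ 0.43453227 -0.0534126   1.58339152]
top [[568.78253307   0.         325.11974697]
 [  0.         568.78253307 239.26561917]
 [  0.           0.           1.        ]] [-0.14507217  0.          0.          0.          0.        ] [[ 0.01923056 -0.99977939 -0.00844775]
 [-0.99644218 -0.01847156 -0.08223011]
 [ 0.08205593  0.00999903 -0.99657757]] [-0.16284469  0.46646456  1.48034827]
```

View pics/scene0.png

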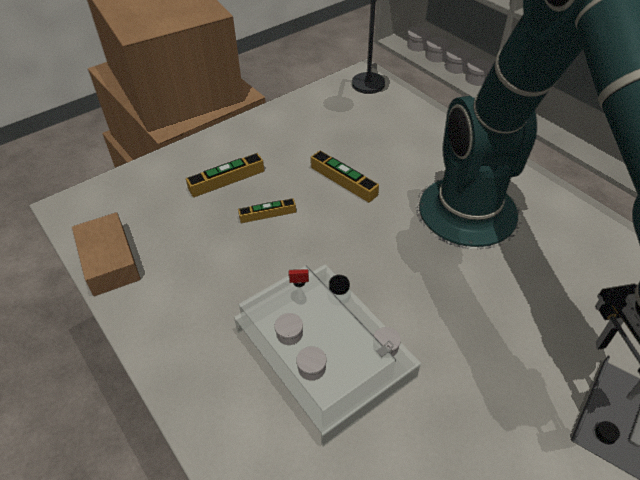

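View pics/top0.png

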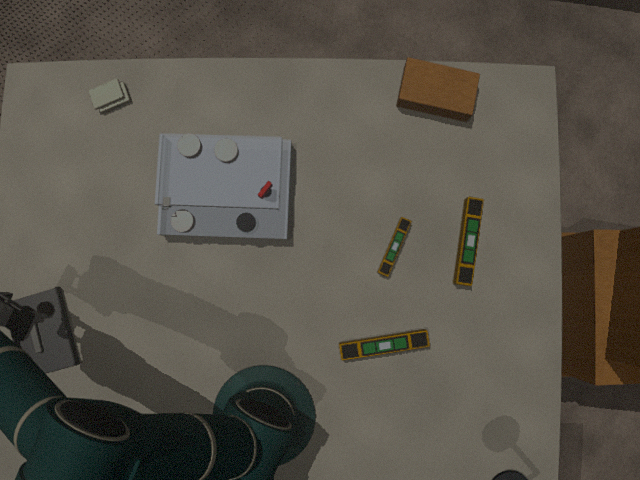

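The scene view shows the riser with the knob at about (299,276). In the top view the smallest level is at (395,247), the knob at (265,189), and the top riser spans about (157..282, 134..207).

```bash
cat > h.py <<'E'
import numpy as np,cv2
from rig import status,optics
from scipy.spatial.transform import Rotation as Ro
def load(n): return dict(np.load(n+".npz"))
def snap(n,f):
    s=optics.snapshot(n);np.savez(f+".npz",**s);cv2.imwrite(f"pics/{f}.png",s["img"][...,::-1]);return s
def ray(s,px):
    u=cv2.undistortPoints(np.array(px,float).reshape(-1,1,2),s["K"],s["D"])[:,0]
    d=np.c_[u,np.ones(len(u))]@s["R"]
    return -s["R"].T@s["t"],d
def plane(s,px,z):
    c,d=ray(s,px);return c+d*((z-c[2])/d[:,2])[:,None]
def tri(sa,pa,sb,pb):
    c1,d1=ray(sa,pa);c2,d2=ray(sb,pb);d1=d1[0];d2=d2[0]
    k=np.linalg.lstsq(np.c_[d1,-d2],c2-c1,rcond=None)[0]
    a=c1+d1*k[0];b=c2+d2*k[1];return (a+b)/2,np.linalg.norm(a-b)
def proj(s,X):
    return cv2.projectPoints(np.array(X,float).reshape(-1,1,3),cv2.Rodrigues(s["R"])[0],s["t"],s["K"],s["D"])[0][:,0]
def blobs(m,amin=15):
    n,l,st,c=cv2.connectedComponentsWithStats(m.astype(np.uint8))
    return [(c[i],st[i],l==i) for i in range(1,n) if st[i][4]>=amin]
def hsv(s): return cv2.cvtColor(s["img"],cv2.COLOR_RGB2HSV)
E
python3 - <<'E'
from h import *
S=load("scene0");T=load("top0")
for n,s in(("scene",S),("top",T)):
    H=hsv(s)
    red=((H[...,0]<6)|(H[...,0]>174))&(H[...,1]>150)&(H[...,2]>80)
    gr=(H[...,0]>45)&(H[...,0]<80)&(H[...,1]>120)&(H[...,2]>50)
    for nm,m in(("red",red),("green",gr)):
        for c,st,l in blobs(m):
            ys,xs=np.nonzero(l);r=cv2.minAreaRect(np.c_[xs,ys].astype(np.float32))
            print(n,nm,c.round(1),st,np.round(r[1],1),round(r[2],1))
c=T["img"][120:255,140:310,::-1]
cv2.imwrite("pics/c1.png",cv2.convertScaleAbs(cv2.resize(c,None,fx=4.4,fy=4.4,interpolation=cv2.INTER_CUBIC),alpha=1.6,beta=-60))
E
```

```text
scene red [298.1 275.2] [289 270  19  12 200] [11. 18.] 90.0
scene green [235.9 163.1] [228 159  16  10  70] [ 5.7 14. ] 69.4
scene green [334.3 163.4] [327 159  18  14  78] [19.7  6.8] 30.3
scene green [212.6 171.5] [206 167  15   9  74] [ 5.7 13.6] 71.6
scene green [353.1 173.7] [346 168  15  11  80] [13.5  6.9] 31.0
scene green [275.8 203.7] [271 201  10   6  34] [4.1 9.2] 78.7
scene green [257.5 207.3] [253 205  11   6  44] [ 4.3 10. ] 80.5
top red [264.2 188.7] [258 181  13  16  71] [ 4.2 16.8] 36.9
top green [472.5 225.2] [467 219  12  13 107] [ 9.9 11.2] 9.5
top green [398.9 236.1] [396 232   7   9  45] [6.  7.3] 18.4
top green [469.3 240.5] [465 232  12  18  52] [ 9.9 16.3] 8.7
top green [468.2 255.8] [463 250  11  13 111] [10.  11.2] 9.5
top green [390.6 255.5] [387 252   8   8  40] [6. 7.] 18.4
top green [399.7 342.8] [394 338  13  11 112] [10.  11.6] 81.9
top green [383.8 345.4] [376 340  17  12  65] [10.2 16.5] 81.9
top green [368.6 347.7] [363 343  13  11 104] [ 9.8 11.6] 81.9
```

View pics/c1.png

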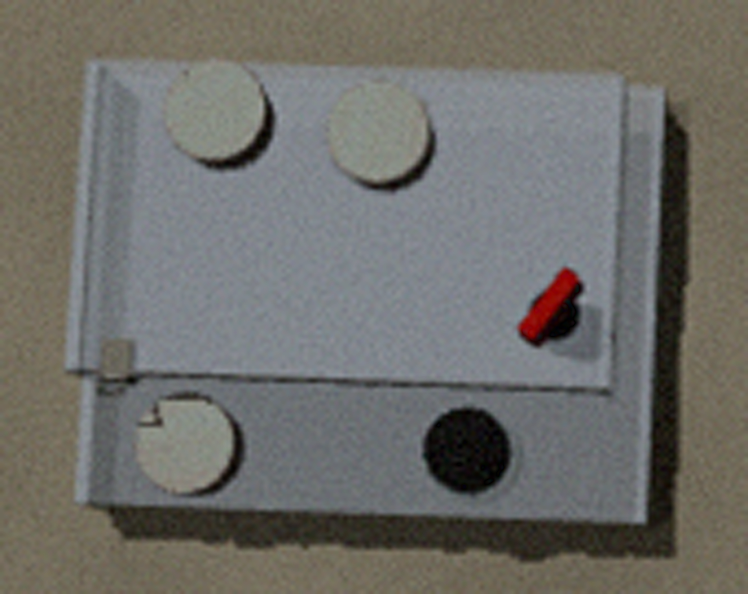

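The crop shows the top riser with corners at about (68,372), (88,62), (622,75) and (610,390). The knob is at (548,308), the tins at (216,111) and (380,133), and the clip at (116,358). The step holds a tin and the jar.

Run:
```python
from h import *
np.set_printoptions(precision=4,suppress=True)
S=load("scene0");T=load("top0")
g=plane(T,[[398.9,236.1],[390.6,255.5]],0.034)
d=g[0]-g[1];print("level",g.mean(0),"axis deg",np.degrees(np.arctan2(d[1],d[0])))
print("level scene",plane(S,[[275.8,203.7],[257.5,207.3]],0.034).mean(0))
print("knob tri",tri(S,[[298.1,275.2]],T,[[264.2,188.7]]), plane(T,[[264.2,188.7]],0.168))
cr=lambda p:np.array(p,float)/4.4+[140-.4,120-.4]
w=plane(T,cr([[568,272],[528,342]]),0.168);d=w[0]-w[1];print("wing",w.mean(0),np.degrees(np.arctan2(d[1],d[0])),np.linalg.norm(d))
c=cr([[68,372],[88,62],[622,75],[610,390]])
P=np.array([plane(T,[c[i]],z)[0] for i,z in enumerate([.132,.132,.124,.124])]);print(P)
l=plane(T,cr([[80,502],[645,522],[663,88]]),0.06);print("lower",l)
def ang(a):return np.degrees(np.arctan2(a[1],a[0]))
print("yaw edges",ang(P[0]-P[3]),ang(P[1]-P[2]),ang(P[1]-P[0]),ang(l[0]-l[1]))
# R of tool start
s=status.state();print(Ro.from_rotvec(s["orientation"]).as_matrix())
m=snap("wrist","w0");print(m["K"],m["R"],m["t"], "cam",-m["R"].T@m["t"])
```

```text
level [ 0.4545 -0.3361  0.034 ] axis deg -22.555355240118846
level scene [ 0.4547 -0.3354  0.034 ]
knob tri (array([ 0.5797, -0.0053,  0.1497]), np.float64(0.0012733237603455292)) [[ 0.5761 -0.0071  0.168 ]]
wing [ 0.5745 -0.007   0.168 ] -27.984649041828035 0.04411622326851337
[[ 0.54    0.2697  0.132 ]
 [ 0.7198  0.2679  0.132 ]
 [ 0.7163 -0.0396  0.124 ]
 [ 0.5354 -0.038   0.124 ]]
lower [[ 0.4725  0.2816  0.06  ]
 [ 0.4668 -0.0545  0.06  ]
 [ 0.7258 -0.0583  0.06  ]]
yaw edges 89.14852258684662 89.34932077125626 -0.5739693710441898 89.03021665480804
[[-0.8939  0.4483 -0.0004]
 [ 0.4483  0.8939 -0.001 ]
 [-0.0001 -0.0011 -1.    ]]
[[337.6004   0.     312.2077]
 [  0.     337.6004 237.1781]
 [  0.       0.       1.    ]] [[ 0.4479  0.8941 -0.0016]
 [ 0.8666 -0.4337  0.2468]
 [ 0.22   -0.1119 -0.9691]] [-0.6239 -0.0262  0.3908] cam [0.2162 0.5902 0.3842]
```

```bash
cat >> h.py <<'E'
def Rt(a,slope=0):
    a=np.radians(a);y=np.array([np.cos(a),np.sin(a),0]);z=np.array([0,0,-1.])
    R=np.c_[np.cross(y,z),y,z]
    return Ro.from_euler("x",slope).as_matrix()@R
def plan(p,a,slope=0,p0=None,R0=None):
    s=status.state();p0=s["position"] if p0 is None else p0
    R0=Ro.from_rotvec(s["orientation"]).as_matrix() if R0 is None else R0
    d=R0.T@(np.array(p)-p0);r=Ro.from_matrix(R0.T@Rt(a,slope)).as_rotvec()
    print("t",round(s["clock"],2),"dp frac",(d/.2).round(4),"ang frac",(r/(np.pi/4)).round(4),"F",s["force"].round(2),"gap",round(s["finger_gap"],3),"pos",s["position"].round(4))
E
python3 -c "
from h import *
plan([.4546,-.3358,.16],67.4)
plan([.40,.1,.205],67.4)"
```

```text
t 0.15 dp frac [-2.7843 -3.6056  0.2283] ang frac [-0.0011  0.0001 -0.0895] F [ 0.34 -0.15 -0.4 ] gap 1.0 pos [0.28   0.5585 0.205 ]
t 0.15 dp frac [-1.5637e+00 -1.7803e+00  1.6000e-03] ang frac [-0.0011  0.0001 -0.0895] F [ 0.34 -0.15 -0.4 ] gap 1.0 pos [0.28   0.5585 0.205 ]
```

Emit:
{"api": "arm_command", "payload": {"dp": [[-0.155,-0.2,0.01],[-0.155,-0.2,0.01],[-0.155,-0.2,0.01],[-0.155,-0.2,0.01],[-0.155,-0.2,0.01],[-0.155,-0.2,0.01],[-0.155,-0.2,0.01],[-0.155,-0.2,0.01],[-0.155,-0.2,0.01],[-0.155,-0.2,0.01],[-0.155,-0.2,0.01],[-0.155,-0.2,0.01],[-0.155,-0.2,0.01],[-0.155,-0.2,0.01],[-0.155,-0.2,0.01],[-0.155,-0.2,0.01],[-0.155,-0.2,0.01],[-0.155,-0.2,0.01],[0,0,0],[0,0,0]], "angular": [[0,0,0],[0,0,0],[0,0,0],[0,0,0],[0,0,0],[0,0,0],[0,0,0],[0,0,0],[0,0,0],[0,0,0],[0,0,0],[0,0,0],[0,0,0],[0,0,0],[0,0,0],[0,0,0],[0,0,0],[0,0,0],[0,0,-0.09],[0,0,0]], "claw": [-1,-1,-1,-1,-1,-1,-1,-1,-1,-1,-1,-1,-1,-1,-1,-1,-1,-1,-1,-1]}}

```text
clock: 2.65
position: [0.4559, -0.3353, 0.1691]
orientation: [-0.616, -3.08, -0.0]
force: [0.3, -0.3, -0.0]
finger_gap: 0.998
grip_force: 0.0
```

```bash
python3 -c "
from h import *
s=snap('wrist','w1')
plan([.4546,-.3358,.006],67.4)
H=hsv(s);gr=(H[...,0]>45)&(H[...,0]<80)&(H[...,1]>120)&(H[...,2]>50)
for c,st,l in blobs(gr,40): print(c.round(1),st,plane(s,[c],.034))
"
```

```text
t 2.7 dp frac [ 0.0047 -0.0079  0.8166] ang frac [ 0.0003 -0.0004 -0.0013] F [-0.6   0.33  1.22] gap 1.001 pos [ 0.4561 -0.3348  0.1693]
[311. 199.] [302 188  19  23 435] [[ 0.42921182 -0.32597528  0.034     ]]
[311.4 228.6] [301 213  20  31 284] [[ 0.45558372 -0.33654888  0.034     ]]
[310.9 255.4] [301 245  20  21 384] [[ 0.48012048 -0.3472746   0.034     ]]
[119.7 284.2] [102 267  36  35 817] [[ 0.43385234 -0.53974939  0.034     ]]
[135.4 309.2] [115 299  36  31 274] [[ 0.4643032  -0.53853948  0.034     ]]
[134.5 337.5] [128 329  16  14  79] [[ 0.49277771 -0.55693641  0.034     ]]
```

View pics/w1.png

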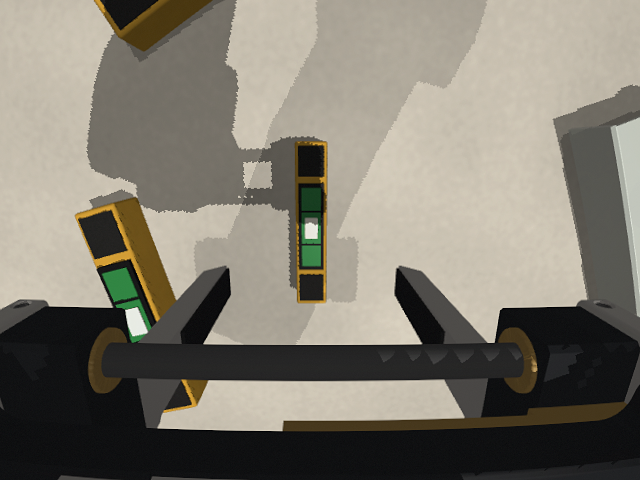

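The wrist view shows the small level centred at (311,221), parallel to the fingers' plane, with the bubble at (311,228). The alignment is good, so I go down and grip.

Emit:
{"api": "arm_command", "payload": {"dp": [[0.005,-0.01,0.2],[0,0,0.2],[0,0,0.2],[0,0,0.15],[0,0,0.067],[0,0,0],[0,0,0],[0,0,0],[0,0,0],[0,0,0],[0,0,0],[0,0,0]], "angular": [[0,0,0],[0,0,0],[0,0,0],[0,0,0],[0,0,0],[0,0,0],[0,0,0],[0,0,0],[0,0,0],[0,0,0],[0,0,0],[0,0,0]], "claw": [-1,-1,-1,-1,-1,1,1,1,1,1,1,1]}}

```text
clock: 4.2
position: [0.4545, -0.3365, 0.0061]
orientation: [0.615, 3.081, -0.0]
force: [-1.1, 0.1, 0.9]
finger_gap: 0.322
grip_force: 30.0
```

```bash
python3 -c "
from h import *
plan([.577,.1315,.215],-0.8,.024)
"
```

```text
t 4.2 dp frac [ 0.3331  2.3958 -1.0446] ang frac [-0.0179  0.0272  1.5159] F [-1.09  0.06  0.88] gap 0.322 pos [ 0.4545 -0.3365  0.0061]
```

Emit:
{"api": "arm_command", "payload": {"dp": [[0,0,-0.15],[0,0,-0.22],[0,0,-0.22],[0,0,-0.22],[0,0,-0.235],[0.033,0.24,0],[0.033,0.24,0],[0.033,0.24,0],[0.033,0.24,0],[0.033,0.24,0],[0.033,0.24,0],[0.033,0.24,0],[0.033,0.24,0],[0.033,0.24,0],[0.033,0.24,0],[0,0,0],[0,0,0],[0,0,0],[0,0,0],[0,0,0]], "angular": [[0,0,0],[0,0,0],[0,0,0],[0,0,0],[0,0,0],[0,0,0],[0,0,0],[0,0,0],[0,0,0],[0,0,0],[0,0,0],[0,0,0],[0,0,0],[0,0,0],[0,0,0],[0,0,0.22],[0,0,0.22],[0,0,0.22],[0,0,0.22],[0,0,0.22]], "claw": [1,1,1,1,1,1,1,1,1,1,1,1,1,1,1,1,1,1,1,1]}}

```text
clock: 6.7
position: [0.5777, 0.1319, 0.2148]
orientation: [-1.856, -2.535, 0.001]
force: [-0.1, 0.2, -1.9]
finger_gap: 0.318
grip_force: 30.0
```

```bash
python3 -c "
from h import *
plan([.577,.1315,.215],-0.8,.024)
"
```

```text
t 6.7 dp frac [-0.001  -0.0038 -0.0009] ang frac [-0.0052  0.0306  0.4085] F [-0.05  0.22 -1.93] gap 0.318 pos [0.5777 0.1319 0.2148]
```

Emit:
{"api": "arm_command", "payload": {"dp": [[0,0,0],[0,0,0],[0,0,0.1],[0,0,0]], "angular": [[0,0,0.204],[0,0,0.204],[0,0.031,0],[0,0,0]], "claw": [1,1,1,1]}}

```text
clock: 7.2
position: [0.577, 0.1315, 0.194]
orientation: [-2.218, -2.2, -0.023]
force: [0.2, 0.2, -2.1]
finger_gap: 0.318
grip_force: 30.0
```

```bash
python3 -c "
from h import *
s=snap('wrist','w2')
plan([.577,.1315,.133],-0.8,.024)
for n,X in (('strip',[.577,.1315,.127]),('edgeL',[.54,.2697,.13]),('edgeR',[.5354,-.038,.124]),('knob',[.5755,-.0065,.163])): print(n,proj(s,X))
"
```

```text
t 7.25 dp frac [-0.0082 -0.0024  0.3092] ang frac [-0.0012  0.0008  0.0077] F [-0.33 -0.43 -2.9 ] gap 0.319 pos [0.5775 0.1317 0.1949]
strip [[312.44520169 249.56762123]]
edgeL [[256.04986249  52.99070897]]
edgeR [[267.82692529 430.01249258]]
knob [[311.75347261 435.55575949]]
```

View pics/w2.png

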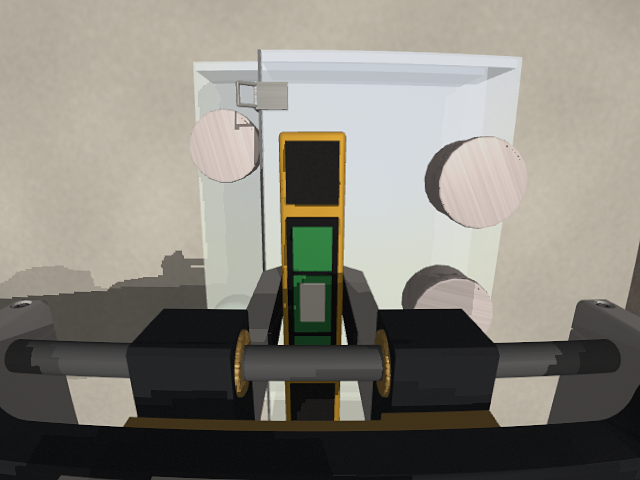

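The wrist view shows the front edge running (258,50)–(265,270), with the level parallel to it on the bare strip. The tins at (475,180) and (447,300) are well clear, and so is the clip at (262,95).

Emit:
{"api": "arm_command", "payload": {"dp": [[-0.004,-0.002,0.14],[-0.004,0,0.12],[0,0,0.03],[0,0,0.01],[0,0,0]], "angular": [[0,0,0],[0,0,0],[0,0,0],[0,0,0],[0,0,0]], "claw": [1,1,1,1,1]}}

```text
clock: 7.88
position: [0.5779, 0.132, 0.1359]
orientation: [-2.218, -2.201, -0.028]
force: [0.6, -0.4, -2.8]
finger_gap: 0.318
grip_force: 30.0
```

Emit:
{"api": "arm_command", "payload": {"dp": [[0,0,0.005],[0,0,0.005],[0,0,0.003],[0,0,0]], "angular": [[0,0,0],[0,0,0],[0,0,0],[0,0,0]], "claw": [1,1,1,1]}}

```text
clock: 8.38
position: [0.5777, 0.132, 0.1333]
orientation: [-2.217, -2.201, -0.028]
force: [-5.8, 0.5, 11.9]
finger_gap: 0.314
grip_force: 30.0
```

Emit:
{"api": "arm_command", "payload": {"dp": [[0,0,-0.003],[0,0,0],[0,0,0],[0,0,0],[0,0,0],[0,0,-0.1],[0,0,-0.15],[0,0,-0.15],[0,0,0]], "angular": [[0,0,0],[0,0,0],[0,0,0],[0,0,0],[0,0,0],[0,0,0],[0,0,0],[0,-0.031,0],[0,0,0]], "claw": [1,-0.15,-0.15,-0.15,-0.15,-0.15,-0.15,-0.15,-0.15]}}

```text
clock: 9.5
position: [0.5787, 0.1304, 0.2162]
orientation: [2.228, 2.212, 0.006]
force: [-0.3, 1.4, -0.7]
finger_gap: 0.576
grip_force: 0.0
```

```bash
python3 -c "
from h import *
plan([.5755,-.0065,.215],62)
s=snap('wrist','w3'); snap('scene','s3'); H=hsv(s)
gr=(H[...,0]>45)&(H[...,0]<80)&(H[...,1]>120)&(H[...,2]>50)
for c,st,l in blobs(gr,40): print(c.round(1),st,plane(s,[c],.161))
s=load('s3');H=hsv(s);red=((H[...,0]<6)|(H[...,0]>174))&(H[...,1]>150)&(H[...,2]>80)
for c,st,l in blobs(red): print(c,st)
"
```

```text
t 9.5 dp frac [-0.6845 -0.0109  0.0051] ang frac [ 5.300e-03  1.200e-03 -1.387e+00] F [-0.32  1.42 -0.68] gap 0.576 pos [0.5787 0.1304 0.2162]
[310.  212.1] [297 200  27  30 304] [[0.5774493  0.15985313 0.161     ]]
[310.5 250.5] [298 232  26  39 973] [[0.57758033 0.13170184 0.161     ]]
[310.2 287.4] [299 276  23  24 536] [[0.57713735 0.10296489 0.161     ]]
[291.68 276.8 ] [289 270   8  12  50]
```

View pics/w3.png

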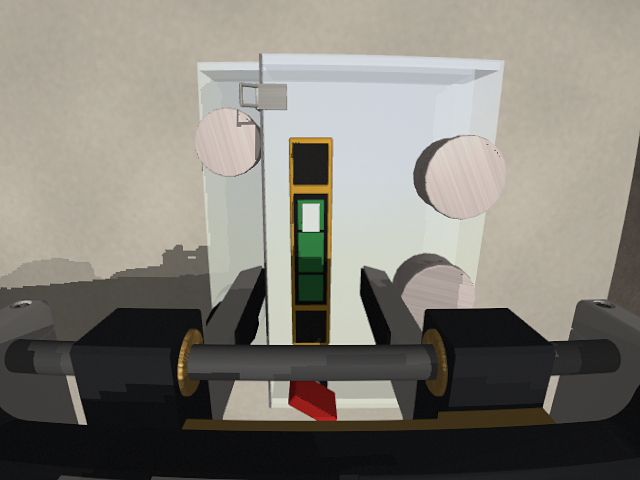

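The level stands centred on the strip, released, with the bubble at (310,216), at its left (higher) end. The red wing shows at (313,400). Next, the knob.

Emit:
{"api": "arm_command", "payload": {"dp": [[-0.23,-0.003,0],[-0.23,-0.004,0],[-0.224,-0.004,0],[0,0,0],[0,0,0],[0,0,0],[0,0,0],[0,0,0],[0,0,0],[0,0,0]], "angular": [[0,0,0],[0,0,0],[0,0,0],[0,0,-0.23],[0,0,-0.23],[0,0,-0.23],[0,0,-0.23],[0,0,-0.23],[0,0,-0.237],[0,0,0]], "claw": [-0.15,-0.15,-0.15,-0.15,-0.15,-0.15,-0.15,-0.15,-0.15,-0.15]}}

```text
clock: 10.85
position: [0.5739, -0.0071, 0.2126]
orientation: [-0.763, -3.047, 0.0]
force: [0.8, -0.5, -0.4]
finger_gap: 0.577
grip_force: 0.0
```

```bash
python3 -c "
from h import *
plan([.5755,-.0065,.132],62)
s=snap('wrist','w4'); H=hsv(s)
red=((H[...,0]<6)|(H[...,0]>174))&(H[...,1]>150)&(H[...,2]>60)
for c,st,l in blobs(red,40):
  ys,xs=np.nonzero(l); print(c.round(1),st,plane(s,[c],.161),cv2.minAreaRect(np.c_[xs,ys].astype(np.float32)))
print(proj(s,[.5755,-.0065,.163]))
"
```

```text
t 10.85 dp frac [-0.0062  0.0066  0.4032] ang frac [-0.0003 -0.0011 -0.0025] F [ 0.83 -0.49 -0.4 ] gap 0.577 pos [ 0.5739 -0.0071  0.2126]
[315.8 254.3] [ 305  222   23   66 1056] [[ 0.57496086 -0.00532632  0.161     ]] ((316.111572265625, 254.51519775390625), (17.114337921142578, 66.29554748535156), 7.765166282653809)
[[314.72302987 256.48139155]]
```

View pics/w4.png

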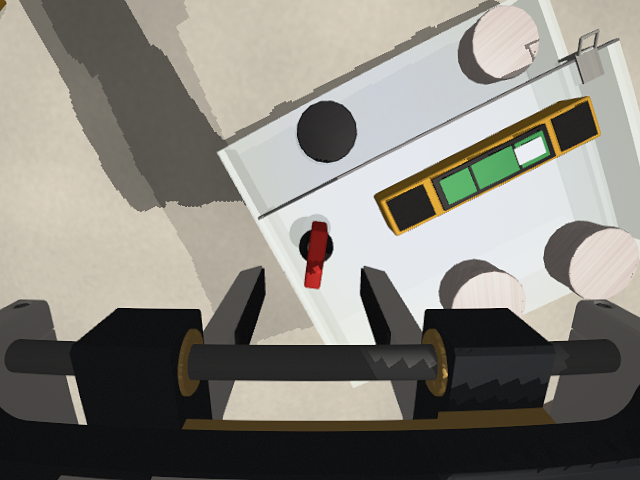

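The wrist view shows the wing at (316,254) between the fingers, rotated about 6° clockwise from them. The whole level is in view, with the bubble at its far end (531,152).

Emit:
{"api": "arm_command", "payload": {"dp": [[-0.003,0.008,0],[0,0,0.15],[0,0,0.15],[0,0,0.078],[0,0,0],[0,0,0],[0,0,0],[0,0,0],[0,0,0],[0,0,0]], "angular": [[0,0,0.1],[0,0,0],[0,0,0],[0,0,0],[0,0,0],[0,0,0],[0,0,0],[0,0,0],[0,0,0],[0,0,0]], "claw": [-0.15,-0.15,-0.15,-0.15,1,1,1,1,1,1]}}

```text
clock: 12.15
position: [0.576, -0.0052, 0.1377]
orientation: [0.879, 3.015, 0.001]
force: [2.9, 3.3, -0.4]
finger_gap: 0.129
grip_force: 29.6
```

Emit:
{"api": "arm_command", "payload": {"dp": [[0,0,0],[0,0,0],[0,0,0],[0,0,0],[0,0,0],[0,0,0],[0,0,0],[0,0,0],[0,0,0],[0,0,0],[0,0,0],[0,0,0],[0,0,0],[0,0,0],[0,0,0],[0,0,0],[0,0,0],[0,0,0],[0,0,0],[0,0,0]], "angular": [[0,0,0.12],[0,0,0.12],[0,0,0.12],[0,0,0.12],[0,0,0.12],[0,0,0.12],[0,0,0.12],[0,0,0],[0,0,0],[0,0,0],[0,0,0],[0,0,0],[0,0,0],[0,0,0],[0,0,0],[0,0,0],[0,0,0],[0,0,0],[0,0,0],[0,0,0]], "claw": [1,1,1,1,1,1,1,1,1,1,1,1,1,1,1,1,1,1,1,1]}}

```text
clock: 14.65
position: [0.5774, -0.0039, 0.1403]
orientation: [1.806, 2.569, 0.008]
force: [-6.4, 11.4, 40.3]
finger_gap: 0.137
grip_force: 30.6
```

```bash
cat >> h.py <<'E'
def bubble(f,z=.161):
    s=snap("wrist",f);H=hsv(s)
    y=(H[...,0]>14)&(H[...,0]<30)&(H[...,1]>140)&(H[...,2]>90)
    g=(H[...,0]>45)&(H[...,0]<85)&(H[...,1]>90)&(H[...,2]>40)
    B=blobs(y,60);print("yellow",[(c.round(),st[4]) for c,st,_ in B])
    print("green",[(c.round(),st[4]) for c,st,_ in blobs(g,30)])
    ys,xs=np.nonzero(g);P=np.c_[xs,ys].astype(np.float32)
    big=cv2.convexHull(P);hull=np.zeros(g.shape,np.uint8);cv2.fillConvexPoly(hull,big.astype(int),1)
    w=(hull>0)&(H[...,1]<60)&(H[...,2]>110)
    for c,st,_ in blobs(w,20): print("white",c.round(1),st[4],plane(s,[c],z))
    for p in ([.5774,.1313+d,z] for d in(-.016,0,.016,-.08,.08)): print(proj(s,p)[0].round(1),end=" ")
    print()
E
python3 -c "
from h import *
bubble('w5');plan([.576,-.0052,.1377],62)
"
```

```text
yellow [(array([380., 111.]), np.int32(3201)), (array([279., 343.]), np.int32(111))]
green [(array([419.,  28.]), np.int32(1889)), (array([398.,  78.]), np.int32(2179))]
white [429.2   5.7] 353 [[0.57928191 0.13814406 0.161     ]]
[405.3  56.2] [419.2  19.7] [433.2 -17.2] [352.5 193.2] [ 485.6 -157.6] 
t 14.7 dp frac [-0.0038 -0.0089  0.0129] ang frac [ 6.600e-03  5.000e-04 -9.379e-01] F [-7.19 11.73 40.52] gap 0.138 pos [ 0.5774 -0.0039  0.1403]
```

View pics/w5.png

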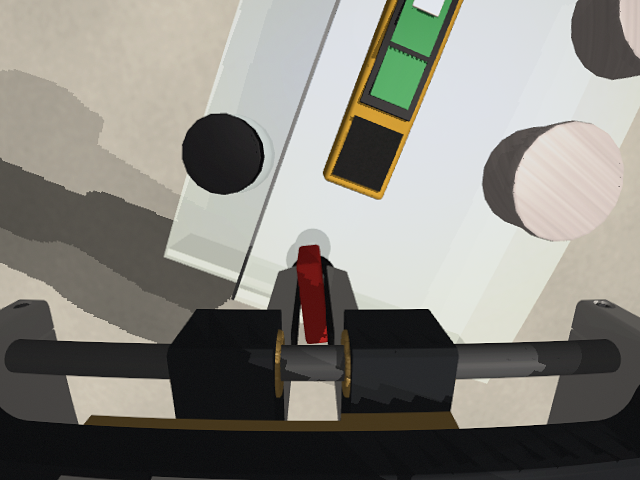

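The level is partly out of view, with the bubble at (429,5) and still left of the middle. The riser rose under the fingers and the load reached 40 N. I relieve that, release and lift to look.

Emit:
{"api": "arm_command", "payload": {"dp": [[0,0,-0.012],[0,0,-0.01],[0,0,0],[0,0,0],[0,0,0],[0,0,0],[0,0,-0.1],[0,0,-0.15],[0,0,-0.15],[0,0,0],[0,0,0]], "angular": [[0,0,0],[0,0,0],[0,0,0],[0,0,0],[0,0,0],[0,0,0],[0,0,0],[0,0,0],[0,0,0],[0,0,0],[0,0,0]], "claw": [1,1,1,-0.15,-0.15,-0.15,-0.15,-0.15,-0.15,-0.15,-0.15]}}

```text
clock: 16.08
position: [0.5754, -0.0056, 0.2221]
orientation: [1.809, 2.568, 0.0]
force: [0.4, 0.7, -0.3]
finger_gap: 0.572
grip_force: 0.0
```

```bash
python3 -c "
from h import *
bubble('w6');plan([.576,-.0052,.1377],62)
s=load('w6');H=hsv(s);red=((H[...,0]<6)|(H[...,0]>174))&(H[...,1]>150)&(H[...,2]>60)
for c,st,l in blobs(red,40):
  ys,xs=np.nonzero(l); print(c.round(1),plane(s,[c],.165),cv2.minAreaRect(np.c_[xs,ys].astype(np.float32)))
"
```

```text
yellow [(array([370., 101.]), np.int32(1898)), (array([443., 386.]), np.int32(65))]
green [(array([404.,  17.]), np.int32(946)), (array([385.,  66.]), np.int32(828)), (array([371., 101.]), np.int32(917))]
white [392.2  47.8] 628 [[0.57809918 0.14222275 0.161     ]]
[376.2  87.6] [385.1  63.8] [394.1  39.7] [342.4 177.9] [430.6 -58.4] 
t 16.12 dp frac [0.0005 0.0047 0.4198] ang frac [-6.000e-04 -4.000e-04 -9.406e-01] F [ 0.48 -0.28  0.23] gap 0.572 pos [ 0.5752 -0.0056  0.2217]
[315.7 248.3] [[ 0.57676751 -0.00254828  0.165     ]] ((315.5, 248.5), (63.0, 17.0), 90.0)
```

View pics/w6.png

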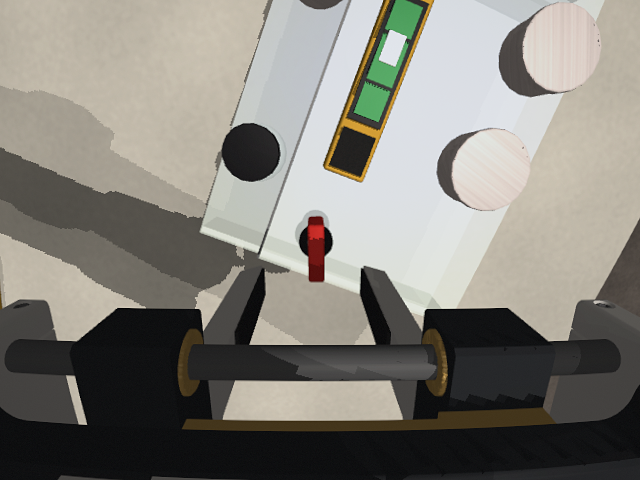

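The level shows the bubble at (392,48), with the lines at about (378,82) and (397,30), so it sits about 10 mm left of the middle. I check that it has settled.

Emit:
{"api": "arm_command", "payload": {"dp": [[0,0,0],[0,0,0],[0,0,0],[0,0,0],[0,0,0],[0,0,0],[0,0,0],[0,0,0]], "angular": [[0,0,0],[0,0,0],[0,0,0],[0,0,0],[0,0,0],[0,0,0],[0,0,0],[0,0,0]], "claw": [-0.15,-0.15,-0.15,-0.15,-0.15,-0.15,-0.15,-0.15]}}

```text
clock: 17.12
position: [0.5755, -0.0057, 0.2218]
orientation: [1.809, 2.568, -0.0]
force: [0.8, 0.1, 0.2]
finger_gap: 0.572
grip_force: 0.0
```

```bash
python3 -c "
from h import *
bubble('w7',.163);plan([.576,-.0050,.1415],62)
s=load('w7');H=hsv(s)
c,d=s['R'],0
# intensity along level axis to find black lines
ys=np.arange(.095,.170,.002)
P=proj(s,[[.5774,y,.163] for y in ys])
for y,(u,v) in zip(ys,P):
  if 2<v: print(round(y,3),s['img'][int(round(v))-1:int(round(v))+2,int(round(u))-1:int(round(u))+2].mean((0,1)).round(),end=';')
"
```

```text
yellow [(array([369., 101.]), np.int32(1873))]
green [(array([404.,  17.]), np.int32(956)), (array([385.,  66.]), np.int32(819)), (array([371., 101.]), np.int32(921))]
white [392.   47.9] 630 [[0.57786891 0.14131231 0.163     ]]
[376.7  86.8] [385.7  62.8] [394.8  38.5] [342.6 178. ] [431.7 -60.6] 
t 17.18 dp frac [0.0022 0.0034 0.4017] ang frac [-1.000e-04  1.000e-04 -9.405e-01] F [-0.68  0.57 -0.37] gap 0.574 pos [ 0.5755 -0.0056  0.2218]
0.095 [ 66. 109.  73.];0.097 [ 87. 170. 102.];0.099 [ 87. 169. 102.];0.101 [ 87. 169. 102.];0.103 [ 86. 169. 102.];0.105 [ 87. 170. 102.];0.107 [ 87. 170. 102.];0.109 [ 88. 170. 103.];0.111 [ 88. 169. 103.];0.113 [ 88. 170. 103.];0.115 [ 72. 141.  85.];0.117 [60. 61. 58.];0.119 [ 87. 167. 102.];0.121 [ 88. 169. 103.];0.123 [ 87. 169. 103.];0.125 [ 87. 168. 102.];0.127 [ 87. 169. 102.];0.129 [ 86. 168. 102.];0.131 [155. 187. 162.];0.133 [225. 229. 235.];0.135 [225. 229. 235.];0.137 [225. 229. 235.];0.139 [225. 229. 235.];0.141 [225. 229. 234.];0.143 [225. 229. 234.];0.145 [224. 228. 234.];0.147 [224. 228. 234.];0.149 [224. 228. 234.];0.151 [196. 214. 207.];0.153 [ 79. 162.  95.];0.155 [ 81. 162.  96.];0.157 [ 79. 161.  95.];0.159 [ 78. 159.  94.];0.161 [ 78. 158.  93.];0.163 [ 77. 157.  93.];0.165 [ 76. 157.  92.];0.167 [ 75. 156.  91.];0.169 [ 75. 156.  90.];
```

Emit:
{"api": "arm_command", "payload": {"dp": [[0.002,0.003,0.15],[0,0,0.15],[0,0,0.09],[0,0,0],[0,0,0],[0,0,0],[0,0,0],[0,0,-0.003],[0,0,-0.003],[0,0,-0.003],[0,0,0],[0,0,0],[0,0,0],[0,0,0],[0,0,0],[0,0,-0.1],[0,0,-0.15],[0,0,-0.15],[0,0,0],[0,0,0]], "angular": [[0,0,0],[0,0,0],[0,0,0],[0,0,0],[0,0,0],[0,0,0],[0,0,0],[0,0,0.118],[0,0,0.118],[0,0,0.118],[0,0,0],[0,0,0],[0,0,0],[0,0,0],[0,0,0],[0,0,0],[0,0,0],[0,0,0],[0,0,0],[0,0,0]], "claw": [-0.15,-0.15,-0.15,1,1,1,1,1,1,1,1,1,-0.15,-0.15,-0.15,-0.15,-0.15,-0.15,-0.15,-0.15]}}

```text
clock: 19.68
position: [0.5758, -0.005, 0.2259]
orientation: [2.148, 2.293, 0.001]
force: [-0.0, -0.4, 0.8]
finger_gap: 0.574
grip_force: 0.0
```

Emit:
{"api": "arm_command", "payload": {"dp": [[0,0,0],[0,0,0],[0,0,0],[0,0,0],[0,0,0],[0,0,0],[0,0,0],[0,0,0]], "angular": [[0,0,0],[0,0,0],[0,0,0],[0,0,0],[0,0,0],[0,0,0],[0,0,0],[0,0,0]], "claw": [-0.15,-0.15,-0.15,-0.15,-0.15,-0.15,-0.15,-0.15]}}

```text
clock: 20.68
position: [0.5759, -0.0051, 0.2256]
orientation: [2.148, 2.293, -0.0]
force: [0.3, -0.3, -0.4]
finger_gap: 0.573
grip_force: 0.0
```

```bash
cat >> h.py <<'E'
def scan(f,x=.5774,z=.163,y0=.09,y1=.175):
    s=snap("wrist",f);ys=np.arange(y0,y1,.0005);P=proj(s,[[x,y,z] for y in ys])
    col=np.array([cv2.getRectSubPix(s["img"],(3,3),(float(u),float(v))).mean((0,1)) for u,v in P]);ok=(P[:,0]>2)&(P[:,0]<637)&(P[:,1]>2)&(P[:,1]<477)
    w=ok&(col[:,0]>150);k=ok&(col[:,1]<115)
    for n,m in(("white",w),("dark",k)):
        d=np.flatnonzero(np.diff(np.r_[0,m.astype(int),0]));print(n,[(ys[a].round(4),ys[b-1].round(4)) for a,b in d.reshape(-1,2)])
    print("visible y",ys[ok].min(),ys[ok].max())
E
python3 -c "
from h import *
scan('w8',z=.164);plan([.5774,.1328,.205],89.2)"
```

```text
white [(np.float64(0.1235), np.float64(0.1435))]
dark [(np.float64(0.09), np.float64(0.0955)), (np.float64(0.117), np.float64(0.119)), (np.float64(0.149), np.float64(0.151))]
visible y 0.09 0.16100000000000006
t 20.73 dp frac [0.6874 0.0524 0.1031] ang frac [-1.000e-04  1.000e-04 -1.899e+00] F [ 0.35 -0.92  0.82] gap 0.578 pos [ 0.5759 -0.0051  0.2256]
```

The bubble spans y 0.1235–0.1435 and the lines are at 0.118 and 0.150, so it is centred to within 0.5 mm. Now I press with the open fingers straddling the window, on both pads.

Emit:
{"api": "arm_command", "payload": {"dp": [[0.23,0.018,0],[0.23,0.018,0],[0.23,0.018,0],[0,0,0],[0,0,0],[0,0,0],[0,0,0],[0,0,0],[0,0,0],[0,0,0],[0,0,0],[0,0,0],[0,0,0.1],[0,0,0.1],[0,0,0]], "angular": [[0,0,0],[0,0,0],[0,0,0],[0,0,-0.211],[0,0,-0.211],[0,0,-0.211],[0,0,-0.211],[0,0,-0.211],[0,0,-0.211],[0,0,-0.211],[0,0,-0.211],[0,0,-0.211],[0,0,0],[0,0,0],[0,0,0]], "claw": [-1,-1,-1,-1,-1,-1,-1,-1,-1,-1,-1,-1,-1,-1,-1]}}

```text
clock: 22.6
position: [0.5771, 0.1331, 0.1846]
orientation: [-0.022, -3.14, 0.002]
force: [0.8, -0.5, 1.1]
finger_gap: 1.002
grip_force: 0.0
```

```bash
python3 -c "
from h import *
scan('w9',z=.165);plan([.5774,.1335,.170],89.2)"
```

```text
white [(np.float64(0.09), np.float64(0.09)), (np.float64(0.123), np.float64(0.1425))]
dark [(np.float64(0.0905), np.float64(0.096)), (np.float64(0.116), np.float64(0.1185)), (np.float64(0.1485), np.float64(0.1505)), (np.float64(0.1535), np.float64(0.1745))]
visible y 0.09 0.17450000000000007
t 22.65 dp frac [0.001  0.0013 0.0782] ang frac [-0.0006 -0.0008 -0.0002] F [-0.04  0.17 -0.02] gap 1.002 pos [0.5776 0.1332 0.1856]
```

View pics/w9.png

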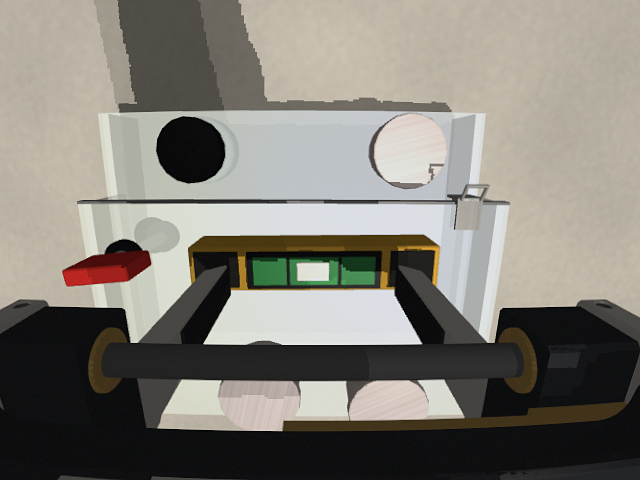

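The view shows the bubble at (313,271), between the lines, with both fingertips over the dark pads and the tins clear. I descend gently.

Emit:
{"api": "arm_command", "payload": {"dp": [[0,0,0.04],[0,0,0.02],[0,0,0.01],[0,0,0.005],[0,0,0]], "angular": [[0,0,0],[0,0,0],[0,0,0],[0,0,0],[0,0,0]], "claw": [-1,-1,-1,-1,-1]}}

```text
clock: 23.28
position: [0.5777, 0.1334, 0.1707]
orientation: [0.022, 3.141, -0.0]
force: [0.4, 0.4, 0.4]
finger_gap: 1.003
grip_force: 0.0
```

Emit:
{"api": "arm_command", "payload": {"dp": [[0,0,0.005],[0,0,0.005],[0,0,0.005],[0,0,0.003],[0,0,0]], "angular": [[0,0,0],[0,0,0],[0,0,0],[0,0,0],[0,0,0]], "claw": [-1,-1,-1,-1,-1]}}

```text
clock: 23.9
position: [0.5777, 0.1333, 0.167]
orientation: [-0.022, -3.141, 0.0]
force: [-0.2, -0.1, 1.3]
finger_gap: 1.002
grip_force: 0.0
```

Emit:
{"api": "arm_command", "payload": {"dp": [[0,0,0.003],[0,0,0.002],[0,0,0],[0,0,0]], "angular": [[0,0,0],[0,0,0],[0,0,0],[0,0,0]], "claw": [-1,-1,-1,-1]}}

```text
clock: 24.4
position: [0.5777, 0.1333, 0.166]
orientation: [0.022, 3.142, -0.0]
force: [0.2, 0.5, 0.7]
finger_gap: 0.998
grip_force: 0.0
```

Emit:
{"api": "arm_command", "payload": {"dp": [[0,0,0.003],[0,0,0.002],[0,0,0],[0,0,0]], "angular": [[0,0,0],[0,0,0],[0,0,0],[0,0,0]], "claw": [-1,-1,-1,-1]}}

```text
clock: 24.9
position: [0.5777, 0.1333, 0.165]
orientation: [-0.022, -3.142, 0.0]
force: [-0.7, 0.7, 0.4]
finger_gap: 0.999
grip_force: 0.0
```

Emit:
{"api": "arm_command", "payload": {"dp": [[0,0,0.002],[0,0,0.002],[0,0,0.002],[0,0,0],[0,0,0]], "angular": [[0,0,0],[0,0,0],[0,0,0],[0,0,0],[0,0,0]], "claw": [-1,-1,-1,-1,-1]}}

```text
clock: 25.52
position: [0.5777, 0.1334, 0.1638]
orientation: [-0.022, -3.141, 0.0]
force: [0.4, 0.2, -0.2]
finger_gap: 0.999
grip_force: 0.0
```

Emit:
{"api": "arm_command", "payload": {"dp": [[0,0,0.002],[0,0,0.002],[0,0,0],[0,0,0]], "angular": [[0,0,0],[0,0,0],[0,0,0],[0,0,0]], "claw": [-1,-1,-1,-1]}}

```text
clock: 26.02
position: [0.5777, 0.1333, 0.163]
orientation: [-0.022, -3.141, 0.0]
force: [-0.0, -0.6, 0.2]
finger_gap: 1.002
grip_force: 0.0
```

Emit:
{"api": "arm_command", "payload": {"dp": [[0,0,0.002],[0,0,0.002],[0,0,0],[0,0,0]], "angular": [[0,0,0],[0,0,0],[0,0,0],[0,0,0]], "claw": [-1,-1,-1,-1]}}

```text
clock: 26.52
position: [0.5777, 0.1333, 0.1624]
orientation: [0.022, 3.141, 0.0]
force: [-1.7, -0.8, 4.9]
finger_gap: 1.001
grip_force: 2.5
```

Emit:
{"api": "arm_command", "payload": {"dp": [[0,0,0.0015],[0,0,0],[0,0,0],[0,0,0]], "angular": [[0,0,0],[0,0,0],[0,0,0],[0,0,0]], "claw": [-1,-1,-1,-1]}}

```text
clock: 27.02
position: [0.5778, 0.1333, 0.1623]
orientation: [0.022, 3.141, 0.0]
force: [-3.7, -0.4, 9.6]
finger_gap: 1.001
grip_force: 4.6
```

```bash
python3 -c "
from h import *
f=[]
for i in range(6):
  optics.snapshot('wrist'); f.append(status.state()['force'])
print(np.mean(f,0),np.std(f,0));scan('w10',z=.164)"
```

```text
[-3.46412486 -0.52519123  9.33785411] [0.30317702 0.53424707 0.78950311]
white [(np.float64(0.09), np.float64(0.09)), (np.float64(0.1235), np.float64(0.134))]
dark [(np.float64(0.0905), np.float64(0.1205)), (np.float64(0.1425), np.float64(0.1745))]
visible y 0.09 0.17450000000000007
```

Emit:
{"api": "arm_command", "payload": {"dp": [[0.001,0,0],[0,0,0],[0,0,0],[0,0,0],[0,0,0],[0,0,0],[0,0,0],[0,0,0]], "angular": [[0,0,0],[0,0,0],[0,0,0],[0,0,0],[0,0,0],[0,0,0],[0,0,0],[0,0,0]], "claw": [-1,-1,-1,-1,-1,-1,-1,-1]}}

```text
clock: 28.38
position: [0.5777, 0.1333, 0.1623]
orientation: [0.022, 3.141, 0.0]
force: [-2.3, -0.5, 8.9]
finger_gap: 0.997
grip_force: 4.1
```

```bash
python3 -c "
from h import *
f=[]
for i in range(5):
  optics.snapshot('wrist'); f.append(status.state()['force'])
print(np.mean(f,0),np.std(f,0));s=snap('wrist','w11')
for x in (.570,.573,.576,.579,.582,.585):
  ys=np.arange(.095,.175,.0025);P=proj(s,[[x,y,.164] for y in ys]);print(x,P[0].round(),P[-1].round())
  print(' '.join('%d/%d'%tuple(cv2.getRectSubPix(s['img'],(1,1),(float(u),float(v)))[0,0,:2]) for u,v in P))
"
```

```text
[-2.39085902 -0.58047804  8.12393089] [0.50041183 0.5367084  0.47664226]
0.57 [244. 270.] [383. 268.]
14/28 20/58 20/57 19/55 18/54 21/58 22/60 23/63 19/56 11/13 20/58 19/58 21/58 21/59 21/59 21/59 21/59 21/59 21/59 20/58 19/58 64/130 34/29 66/132 58/118 20/57 20/57 21/57 20/56 19/58 20/58 10/7
0.573 [245. 275.] [383. 273.]
14/35 21/58 21/57 21/58 20/58 20/57 20/58 21/58 19/58 12/10 21/58 41/66 107/105 109/106 107/105 107/104 105/103 105/103 106/105 102/101 19/58 21/58 7/9 20/57 20/58 21/58 21/58 21/58 21/58 21/58 21/58 11/13
0.576 [245. 280.] [383. 278.]
15/35 19/56 19/57 19/57 20/58 20/59 20/58 20/57 19/58 10/8 35/85 56/88 112/107 112/107 112/107 112/107 112/108 113/108 113/108 110/106 21/58 21/59 10/11 21/58 20/58 20/58 19/57 19/56 21/58 20/57 19/57 11/14
0.579 [245. 285.] [382. 283.]
26/60 50/122 51/124 52/125 53/126 54/127 55/128 57/129 57/132 33/30 59/132 113/150 230/228 230/229 230/229 231/230 234/235 234/236 234/237 231/235 69/143 72/146 52/52 75/150 69/138 20/58 20/57 20/57 20/58 20/57 19/57 9/11
0.582 [246. 290.] [382. 288.]
35/81 51/123 51/123 52/125 52/125 54/127 55/128 56/128 58/131 34/35 58/131 88/134 230/227 230/227 230/229 230/229 230/234 230/234 230/234 227/232 76/158 73/150 51/56 80/165 71/145 24/68 20/57 20/58 20/58 20/57 20/57 11/8
0.585 [246. 295.] [382. 293.]
28/66 49/122 50/124 53/125 52/125 53/126 54/127 55/127 56/130 34/38 57/130 63/129 125/163 134/166 140/171 123/164 132/175 142/191 148/194 134/185 76/161 74/154 53/59 78/163 79/164 75/158 67/135 62/127 36/84 34/80 31/75 44/41
```

Emit:
{"api": "arm_command", "payload": {"dp": [[0.001,0,0.001],[0,0,0],[0,0,0],[0,0,0],[0,0,0],[0,0,0],[0,0,0],[0,0,0]], "angular": [[0,0,0],[0,0,0],[0,0,0],[0,0,0],[0,0,0],[0,0,0],[0,0,0],[0,0,0]], "claw": [-1,-1,-1,-1,-1,-1,-1,-1]}}

```text
clock: 29.68
position: [0.5778, 0.1333, 0.1623]
orientation: [0.022, 3.14, 0.0]
force: [-1.8, 0.6, 10.3]
finger_gap: 0.999
grip_force: 4.9
```

```bash
python3 -c "
from h import *
f=[]
for i in range(8):
  optics.snapshot('wrist'); f.append(status.state()['force'])
print(np.mean(f,0),np.std(f,0));scan('w12',x=.580,z=.164)
"
```

```text
[-1.61704934 -0.06757889  9.54871133] [0.22711266 0.4572738  0.29219717]
white [(np.float64(0.09), np.float64(0.09)), (np.float64(0.123), np.float64(0.143))]
dark [(np.float64(0.0905), np.float64(0.0955)), (np.float64(0.116), np.float64(0.1185)), (np.float64(0.1485), np.float64(0.1505)), (np.float64(0.1555), np.float64(0.1745))]
visible y 0.09 0.17450000000000007
```

The push is steady at about 9.6 N straight down, and the bubble is centred. I hand the job in.

```bash
python3 -c "
from rig import ctrl
print(ctrl.finish_job())"
```

```text
the job is handed in; nothing more can be done
None
```

The job is handed in at about 30 s: the level stands released on the front strip, the bubble is centred within about 1 mm, and the arm is holding a steady push of about 9.6 N; the one concern is that the fingers briefly took about 40 N (40.5 N read) while turning the knob, which could count against the 40 N limit if it covers fingers.

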